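# Fit the ear head to the diagnostic handle and lift it from the charger

### The job

Take the ear-examination head (the one with the cone) from the rest block and fit it to the handle standing in the desk charger: lower its two lugs into the collar's entry slots, press it down against the spring, turn it clockwise about a quarter turn and let it rise into the notch so that it locks. Then lift the whole instrument by the head out of the charger and finish while still holding it in the air, upright and still, the handle clear of the charger and hanging from the head alone. Be gentle: grip the head lightly and do not force it in, and leave the other things where they are.

Things in the scene. Friction and masses are not known exactly. Their poses are not given: they have to be found in the camera images.
- ear_head: Ear-examination head (otoscope), 85 g, upright in a pocket of the rest block. Origin: centre of its spigot's lower tip; z up. Dark housing from z = 26 to 75 mm, 34 mm long in x, 25 mm wide in y; a cone points along +x at z = 60 mm, to x = 56 mm; round window at the back, to x = -22 mm. Below it a steel flange 32 mm across (z 22 to 26) and the spigot, 19 mm across (z 0 to 22)
- ear_grip (a point): centre of the head's housing, 52 mm above the head's origin, axes as the head's: pinch the flat cheeks here from above (25 mm apart, at y = +12.5 and -12.5 mm). A grip of 20 to 30 N is enough; the housing cracks if the two fingers' forces on it add up to more than 100 N
- ear_lug (a point): outer end of the lug on the +x side of the spigot, 14.8 mm from the axis, 8 mm above the head's origin. A lug is 4 mm wide and 4 mm high (z 6 to 10 mm); a twin is on the -x side, so the head fits either way round. The spigot's tip tapers to 13 mm across over its lowest 4 mm
- handle: Round dark handle, 140 mm long, 31 mm thick, 160 g, loose, upright in the charger's well on its flat-sided foot (28 x 22 mm), which keeps it from turning. Origin: centre of its underside; z up; on top a steel bayonet collar, 32 mm across. When locked, the head's x axis (the lugs) lies along the handle's x axis, either way round, within the notch's play of 9 degrees
- entry_slot (a point): mouth of one of the collar's two entry slots (the other is across the collar), 13.5 mm from the axis, 80 degrees (1.40 rad) anticlockwise, seen from above, from the handle's x axis. Each is 9 mm wide: the lugs go in if the head's x axis is within 10 degrees of the slots' line. Then turn the head clockwise, seen from above, by 80 degrees to lock
- handle_mouth (a point): centre of the collar's mouth, 140 mm above the handle's origin, axes as the handle's; bore 22 mm wide. Depth of the head's origin below it: 10 mm: meets the spring pin (2.4 N); over 16 mm: may be turned under the slots' roof (8 N); 20.5 mm: floor (12 N; never press with over 40 N); 14 mm: risen into the notch at the end of the turn, locked (spring 6 N)
- charger: white desk charger, fixed, 104 x 90 mm, 62 mm high; origin under its centre. The well in its top is 50 mm deep, its floor 12 mm above the work surface: the handle is out of it when lifted by more than 50 mm. Handle and charger have the same yaw at the start
- rest: white rest block, fixed, 76 x 176 mm, 40 mm high, origin under its centre; two pockets at y = +50 and -50 mm, 26 mm deep, a head in each, hanging by its flange on the pocket's edges with its origin 18 mm above the work surface and the block's yaw. Either head may be in either pocket
- eye_head: eye-examination head (ophthalmoscope) in the other pocket, to be left alone: the same fitting below, but a taller, narrower dark housing (22 x 26 mm, to z = 84 mm) with a round disc and no cone
- limb_clamp: blue plastic electrode clamp lying on the surface, 85 x 34 x 47 mm, origin under its centre. To be left alone
- specula_jar: small clear jar with a white cap, 56 mm across, 75 mm high, origin under its centre. To be left alone
Mind the look-alikes: they are no part of the job. There is more than one size of the ear_head; the one meant has the size given above.

How it is judged:
By the outcome, as a careful person would: the job done as asked, in the order asked, and still so for the second after the job is handed in, while the arm keeps its last pose, push and grip.
It also fails if it takes over 51 s, if anything falls off the work surface, if the arm or the gripper's body presses on something with over 40 N, if the wrist force passes 120 N, or if a joint passes its speed limit or range.

### The arm

A 6-joint arm with a two-finger parallel gripper is mounted at the origin on the work surface. World frame = base frame: x ahead of the robot, y to its left, z up, the work surface at z = 0. Lengths are in m, angles in rad, forces in N, time in s.
With the tool pointing down it reaches from about 0.25 to 0.725 m from the base axis. Payload 4 kg.
Tool frame: the origin (TCP) lies on the centre line of the jaws, within the pads' length; the fingertips stand 14 mm ahead of it and the grasp point (between the pads) lies 5 mm behind it; z points along the fingers, y is the line along which they close (so a half turn about z gives the same grasp; the last joint's range is limited). The gripper opens to 85 mm and grips with 20 to 120 N. Pads are 22 mm wide; open, the fingers measure 114 mm over their backs; the gripper's body (76 mm by 85 mm) begins 54 mm behind the grasp point. The pads swing forward as they close: fully open they stand 13 mm farther back than shut.
Start: joints at [-1.269, 0.241, 0.005, 1.335, 0, 1.571], TCP at [0.149, -0.477, 0.245] pointing down, gripper open.
Joint ranges: [-2.72, 2.72], [-1.05, 1.87], [-1.09, 1.28], [-1.99, 2.15], [-1.42, 1.44], [-3.14, 3.14]. Speed limits (rad/s): [2.79, 2.79, 3.14, 3.14, 3.14, 3.14].

### API

Orientations are given as [roll, pitch, yaw] about the fixed x, y, z axes, in that order (R = Rz(yaw) Ry(pitch) Rx(roll)).
In Python, from bench import env gives the robot as it stands. The module is installed in compiled form; this text tells all that it offers.
- The arm moves only by the tool apply_moves, never from a script. Its argument "commands" is a list of rows, each an object with "delta_pos": the shift along the tool's x, y, z in cm, a list of three; "turn": the turn, a rotation vector about the tool's x, y, z in degrees, a list of three. In form: [{"delta_pos": [tx, ty, tz], "turn": [wx, wy, wz]}, ...]. A call has 1 to 5 rows; each row shifts and turns the commanded pose from where the row before left it, along the tool's axes as they then stand; what a row does not reach is not made up. A row lasts 1/12 s, in which the tool goes at most 41.7 mm and 7.16 degrees, less where a joint would pass 70% of its speed; a pose out of reach is approached as far as the arm can. A call with a gripper value outside its range is refused whole. "hand" is the opening, from 0 (shut) to 1 (fully open), set as the call begins (left out, the last holds). The fingers move at their own pace and stop on an object; "squeeze" is the grip in N (left out, the last holds). Time passes only in rows, so rows that do not move let the fingers close. It gives the time, the measured TCP pose, the force, the opening and the grip force at its end, in the units of the state.
- env.get_obs(): the state, without advancing time (a new reading comes with each control period).
- env.camera(name): name is "side" or "top" or "wrist"; returns the picture (420x560x3 uint8, red, green, blue); there is no depth.
- env.calibration(name): a dict with "fov_y" (degrees; the focal length in pixels is half the picture's height over the tangent of half this angle, whatever the lens; pixels are square), "cx", "cy" (the principal point, pixels), "rvec" (rotation vector, rad) and "tvec" (3), from world to camera coordinates, as OpenCV has them. Camera axes: x right, y down, z forward; pixel columns grow to the right and rows downward; lengths in m; the calibration is good to about 2 mm. The wrist camera is an equidistant fisheye: a pixel r from the principal point sees the ray r / f radians off the axis. A picture is of the moment at which its call begins: read the wrist's pose just before it. calibration takes no time and is no camera call; for the wrist camera it gives the pose at the moment of the call.
- env.job_done(): hands the job in; it is judged then, once.
The state is a dict: "clock": time; "joints": joint angles; "qd": joint speeds; "effort": joint torques, N m; "tcp_pos": TCP position; "tcp_rot": TCP orientation; "force": force on the tool from outside, world axes, zero at the start; "ft_torque": the same for the moment, N m; "opening": finger opening in m; "gripper_force": force on a finger pad.
Only numpy, scipy, OpenCV 4.12 (cv2) and the standard library are available. Lean on these libraries where they do the work, as an engineer would, in place of code of your own. Each camera call takes 0.05 s, during which the arm holds its last target. There are 200 camera calls.

## Working session

There is one attempt and no reset: what is moved stays moved. The work goes in short steps, Python scripts to look and compute and a tool call to move; the robot and the scene stay as the last step left them, time stands still between calls to the robot, and variables do not carry over. Pictures are saved under pics/ and viewed, at most 10 in all, crops included, and the job is handed in when it is done.

Besides the shell and the picture viewer there is one more tool, called after "Call:" as a command line: name --argument value ..., lists and objects as JSON in quotes. apply_moves: Moves the arm, as the interface text tells. Its arguments: {"type":"object","properties":{"commands":{"type":"array"},"hand":{"type":"number"},"squeeze":{"type":"number"}},"required":["commands"]}

```bash
mkdir -p pics
cat > h.py <<'E'
from bench import env
import numpy as np, cv2
from scipy.spatial.transform import Rotation as R
def snap(n,f=None):
    c=env.calibration(n); im=env.camera(n)
    if f: cv2.imwrite('pics/'+f,im[:,:,::-1])
    return c,im
def foc(c): return 210/np.tan(np.radians(c['fov_y'])/2)
def ray(c,u,v,fish=False):
    f=foc(c); x=(u-c['cx'])/f; y=(v-c['cy'])/f
    if fish:
        r=np.hypot(x,y); s=np.sin(r)/r if r>1e-9 else 1; d=np.array([x*s,y*s,np.cos(r)])
    else: d=np.array([x,y,1.])
    M=R.from_rotvec(np.ravel(c['rvec'])).as_matrix(); t=np.ravel(c['tvec'])
    return -M.T@t, M.T@d
def onz(c,u,v,z,fish=False):
    o,d=ray(c,u,v,fish); return o+d*(z-o[2])/d[2]
def proj(c,p,fish=False):
    M=R.from_rotvec(np.ravel(c['rvec'])).as_matrix(); q=M@np.array(p)+np.ravel(c['tvec']); f=foc(c)
    if fish:
        a=np.hypot(q[0],q[1]); th=np.arctan2(a,q[2]); k=th/a if a>1e-9 else 0
        return np.array([c['cx']+f*k*q[0],c['cy']+f*k*q[1]])
    return np.array([c['cx']+f*q[0]/q[2],c['cy']+f*q[1]/q[2]])
E
python3 - <<'E'
from h import *
for n in ['top','side']:
    c,im=snap(n,n+'0.png'); print(n,c, ray(c,280,210))
print(env.get_obs())
E
```

```text
top {'fov_y': 56.654690420515436, 'cx': 285.6187176700051, 'cy': 212.2083929435585, 'rvec': array([ 1.95765432, -2.26546096,  0.23270123]), 'tvec': array([0.0435801 , 0.55182862, 0.86486315])} (array([ 0.36353387, -0.01255849,  0.96025399]), array([ 0.21221909, -0.01291853, -0.9772596 ]))
side {'fov_y': 46.75754917440533, 'cx': 279.949881506072, 'cy': 217.92647570153358, 'rvec': array([ 0.87797956, -2.47562221,  1.13607616]), 'tvec': array([0.3903107 , 0.32037426, 0.85605798])} (array([0.02580123, 0.5876837 , 0.80111144]), array([ 0.48430056, -0.59706815, -0.63970998]))
{'clock': 0.1, 'joints': array([-1.26900244e+00,  2.41359938e-01,  3.84910640e-03,  1.33518669e+00,
       -3.92969267e-06,  1.57077544e+00]), 'qd': array([-0.00059479, -0.00099854,  0.00378974,  0.00122328, -0.00124368,
        0.00076479]), 'effort': array([-6.84537536e-04, -3.73137510e+01,  2.53010291e+01,  1.08837930e-02,
        3.88538353e-05,  9.28802592e-06]), 'tcp_pos': array([ 0.14845552, -0.47688832,  0.24448705]), 'tcp_rot': array([-3.13969146e+00,  3.88997857e-06,  3.01814784e-01]), 'force': array([-0.0993878 ,  0.05268186,  0.39793124]), 'ft_torque': array([-0.0072372 , -0.02287722, -0.00034119]), 'gripper_force': 0.0, 'opening': 0.0852432087162152}
```

View pics/top0.png

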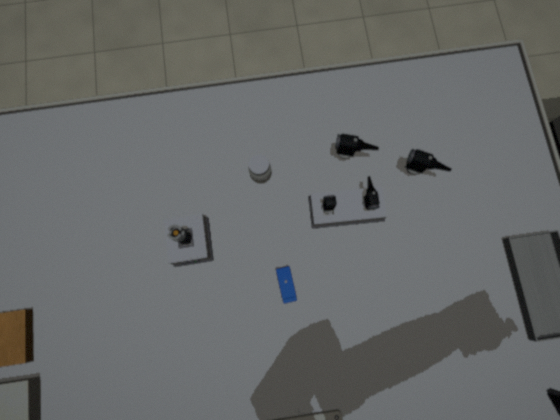

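View pics/side0.png

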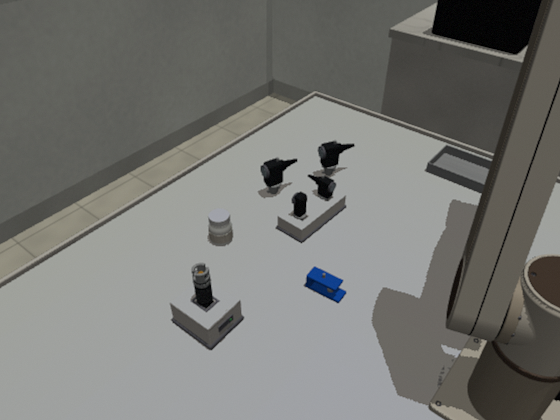

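The top view shows the rest block at about (347,207). The eye head is at (329,202), and the ear head at (371,193) with its cone pointing up the image. The charger and handle are at about (188,238), with two look-alike heads at (350,145) and (425,160). The side view agrees: handle at (203,285), ear head at (322,186).

Run:
```python
from h import *
t=cv2.imread('pics/top0.png'); s=cv2.imread('pics/side0.png')
def cr(i,u,v,w,h,W=400,H=300): return cv2.resize(i[v:v+h,u:u+w],(W,H),interpolation=cv2.INTER_CUBIC)
out=np.vstack([np.hstack([cr(t,150,205,80,60),cr(t,305,170,88,66)]),np.hstack([cr(s,160,250,120,90),cr(s,265,160,100,75)])])
out=np.clip(out.astype(float)*1.5,0,255).astype(np.uint8)
cv2.imwrite('pics/crops.png',out)
c=env.calibration('top')
for n,p in dict(handle=(178,232,.152),ear=(372,200,.085),eye=(329,202,.09),chg=(188,238,.062),rest=(347,207,.04)).items(): print(n,onz(c,*p).round(3))
```

```text
handle [0.523 0.195 0.152]
ear [ 0.546 -0.238  0.085]
eye [ 0.555 -0.138  0.09 ]
chg [0.524 0.197 0.062]
rest [ 0.547 -0.186  0.04 ]
```

View pics/crops.png

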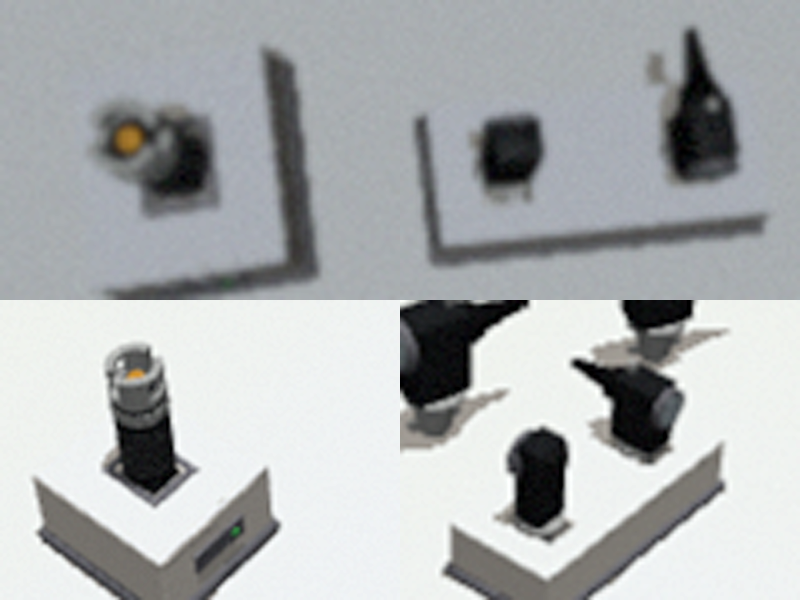

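Call:
apply_moves --commands '[{"delta_pos": [3.7,-1,0],"turn": [0,0,3]},{"delta_pos": [3.7,-1,0],"turn": [0,0,0]},{"delta_pos": [3.7,-1,0],"turn": [0,0,0]},{"delta_pos": [3.7,-1,0],"turn": [0,0,0]},{"delta_pos": [3.7,-1,0],"turn": [0,0,0]}]'

```text
clock: 0.52
tcp_pos: [0.3155, -0.3804, 0.2449]
tcp_rot: [-3.141, 0.0, 0.249]
force: [0.5, -0.4, -0.8]
opening: 0.0857
gripper_force: 0.0
```

Call:
apply_moves --commands '[{"delta_pos": [3.7,-1,0],"turn": [0,0,0]},{"delta_pos": [3.7,-1,0],"turn": [0,0,0]},{"delta_pos": [3.7,-1,0],"turn": [0,0,0]},{"delta_pos": [3.7,-1,0],"turn": [0,0,0]},{"delta_pos": [3.7,-1,0],"turn": [0,0,0]}]'

```text
clock: 0.93
tcp_pos: [0.4827, -0.286, 0.2448]
tcp_rot: [-3.141, 0.001, 0.25]
force: [-0.3, -0.1, -0.1]
opening: 0.0856
gripper_force: 0.0
```

Run:
```python
from h import *
o=env.get_obs(); print(o['clock'],o['joints'].round(3),o['tcp_pos'].round(4),o['tcp_rot'].round(4))
c=env.calibration('wrist'); p,d=ray(c,c['cx'],c['cy'],True); print(c['fov_y'],p,d)
M=R.from_euler('xyz',o['tcp_rot']).as_matrix(); print(M.T@(p-o['tcp_pos']), M.T@d)
for q in [(.546,-.238,.075),(.555,-.138,.09),(.523,.195,.152)]: print(proj(c,q,True))
```

```text
0.9333 [-0.535  0.364  0.174  1.382 -0.     2.357] [ 0.4827 -0.286   0.2448] [-3.141e+00  7.000e-04  2.497e-01]
65.70646984690485 [ 0.55473266 -0.26796322  0.37263172] [-0.28252721 -0.0720999  -0.95654586]
[ 0.07418499  0.00024253 -0.12785237] [-2.90891043e-01  6.30814483e-04  9.56755979e-01]
[248.9474545  125.63581278]
[144.2707651   94.94566245]
[-88.36279087 102.55543497]
```

Run:
```python
from h import *
c,im=snap('wrist','w1.png'); np.savez('w1.npz',im=im,**c)
```

```text
(no output)
```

View pics/w1.png

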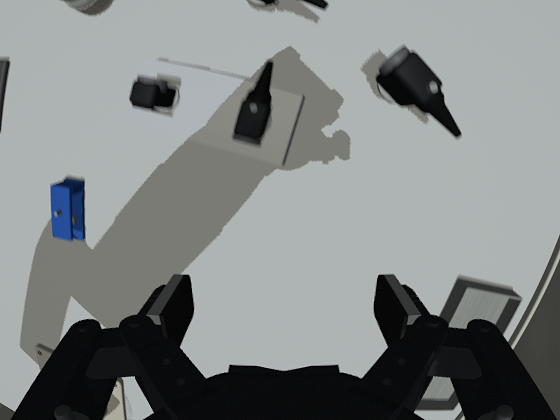

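Wrist view: the ear head housing is at about (253,115), the cone tip at (269,62), and the rest's right end runs from (304,96) to (286,165).

Run:
```python
from h import *
z=np.load('w1.npz'); c={k:z[k] for k in z.files}; im=z['im']
P=lambda u,v,h: onz(c,u,v,h,True)
a,b=P(304,96,.04),P(285,165,.04); print('edge',a,b,np.degrees(np.arctan2(*(a-b)[1::-1])),np.linalg.norm(a-b))
e=(a-b)/np.linalg.norm(a-b); n=np.array([-e[1],e[0],0]); print('pocket',(a+b)/2+.038*n)
print('tip',P(269,62,.078))
m=((im.max(2)<60)).astype(np.uint8); m[:, :225]=0; m[:,310:]=0; m[:50]=0; m[160:]=0
k=cv2.findContours(m,0,1)[0]; k=max(k,key=cv2.contourArea); M=cv2.moments(k); print(M['m00'],cv2.boundingRect(k), M['m10']/M['m00'],M['m01']/M['m00'])
k2=cv2.morphologyEx(m,cv2.MORPH_OPEN,np.ones((15,15),np.uint8)); r=cv2.minAreaRect(cv2.findNonZero(k2)); print(r)
print('housing mid',P(*r[0],.07), [P(*q,.07).round(3)[:2] for q in cv2.boxPoints(r)])
```

```text
edge [ 0.58798555 -0.28079894  0.04      ] [ 0.51444887 -0.27996786  0.04      ] -0.6475072682597038 0.07354138535875555
pocket [ 0.55164664 -0.24238583  0.04      ]
tip [ 0.60688974 -0.24144555  0.078     ]
1645.0 (234, 62, 39, 82) 255.27102330293818 109.73627152988854
((252.0, 113.00000762939453), (29.496606826782227, 53.33842468261719), 6.581944942474365)
housing mid [ 0.55795568 -0.23742473  0.07      ] [array([ 0.532, -0.227]), array([ 0.581, -0.221]), array([ 0.584, -0.248]), array([ 0.535, -0.254])]
```

Call:
apply_moves --commands '[{"delta_pos": [0,0,0],"turn": [0,0,-6.9]},{"delta_pos": [0,0,0],"turn": [0,0,-6.9]},{"delta_pos": [0,0,0],"turn": [0,0,-6.9]},{"delta_pos": [0,0,0],"turn": [0,0,-6.9]},{"delta_pos": [0,0,0],"turn": [0,0,-6.9]}]'

```text
clock: 1.4
tcp_pos: [0.4811, -0.2872, 0.2446]
tcp_rot: [-3.14, 0.0, 0.858]
force: [0.1, 0.8, 1.1]
opening: 0.085
gripper_force: 0.0
```

Call:
apply_moves --commands '[{"delta_pos": [0,0,0],"turn": [0,0,-6.9]},{"delta_pos": [0,0,0],"turn": [0,0,-6.9]},{"delta_pos": [0,0,0],"turn": [0,0,-6.9]},{"delta_pos": [0,0,0],"turn": [0,0,-6.9]},{"delta_pos": [0,0,0],"turn": [0,0,-6.9]}]'

```text
clock: 1.82
tcp_pos: [0.481, -0.2874, 0.2447]
tcp_rot: [-3.14, -0.001, 1.46]
force: [-0.6, 0.4, -0.0]
opening: 0.0854
gripper_force: 0.0
```

Call:
apply_moves --commands '[{"delta_pos": [0,0,0],"turn": [0,0,-6.9]},{"delta_pos": [0,0,0],"turn": [0,0,-6.9]},{"delta_pos": [0,0,0],"turn": [0,0,-6.9]},{"delta_pos": [0,0,0],"turn": [0,0,-6.9]},{"delta_pos": [0,0,0],"turn": [0,0,-6.9]}]'

```text
clock: 2.23
tcp_pos: [0.4809, -0.2874, 0.2447]
tcp_rot: [-3.141, -0.001, 2.062]
force: [0.4, -0.9, -0.5]
opening: 0.0854
gripper_force: 0.0
```

Call:
apply_moves --commands '[{"delta_pos": [0,0,0],"turn": [0,0,-6.9]},{"delta_pos": [0,0,0],"turn": [0,0,-6.9]},{"delta_pos": [0,0,0],"turn": [0,0,-6.9]},{"delta_pos": [0,0,0],"turn": [0,0,-6.9]},{"delta_pos": [0,0,0],"turn": [0,0,-6.9]}]'

```text
clock: 2.65
tcp_pos: [0.481, -0.2874, 0.2447]
tcp_rot: [3.142, -0.001, 2.664]
force: [0.7, 0.3, -0.0]
opening: 0.0854
gripper_force: 0.0
```

Call:
apply_moves --commands '[{"delta_pos": [0,0,0],"turn": [0,0,-6.9]},{"delta_pos": [0,0,0],"turn": [0,0,-6.9]},{"delta_pos": [0,0,0],"turn": [0,0,-6.9]},{"delta_pos": [0,0,0],"turn": [0,0,-6.9]}]'

```text
clock: 2.98
tcp_pos: [0.4809, -0.2874, 0.2447]
tcp_rot: [3.141, -0.001, -3.138]
force: [-0.3, 0.0, -0.0]
opening: 0.0857
gripper_force: 0.0
```

Call:
apply_moves --commands '[{"delta_pos": [-2.4,1.5,1],"turn": [0,0,0]},{"delta_pos": [-2.4,1.5,1],"turn": [0,0,0]},{"delta_pos": [-2.3,1.5,1.5],"turn": [0,0,0]},{"delta_pos": [0,0,0.5],"turn": [0,0,0]},{"delta_pos": [0,0,0],"turn": [0,0,0]}]'

```text
clock: 3.4
tcp_pos: [0.5519, -0.2412, 0.2023]
tcp_rot: [3.14, -0.005, -3.141]
force: [-0.7, -0.1, 0.3]
opening: 0.0855
gripper_force: 0.0
```

Run:
```python
from h import *
c,im=snap('wrist','w2.png'); np.savez('w2.npz',im=im,**c); o=env.get_obs(); print(o['tcp_pos'],o['tcp_rot'])
```

```text
[ 0.55163419 -0.24202838  0.20367849] [ 3.1404536  -0.00363844  3.14070153]
```

View pics/w2.png

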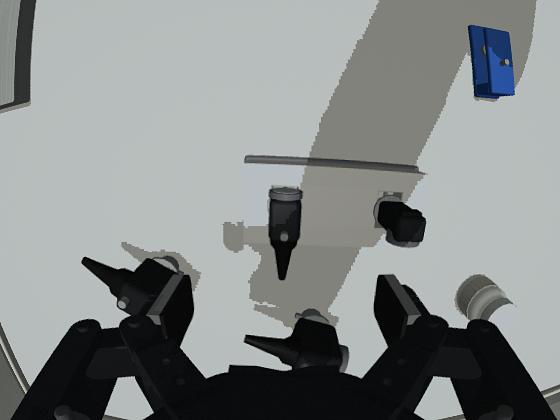

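Wrist view: the window is at (285,188), the housing runs from about (270,195) to (301,237), and the cone tip is at (282,279). The rest's near edge runs from (247,162) to (420,172).

Run:
```python
from h import *
z=np.load('w2.npz'); c={k:z[k] for k in z.files}; im=z['im']
P=lambda u,v,h: onz(c,u,v,h,True)
m=(im.max(2)<60).astype(np.uint8); m[:,:255]=0; m[:,320:]=0; m[:170]=0; m[290:]=0
for v in range(190,282,6):
    u=np.where(m[v])[0]
    if len(u): print(v,u.min(),u.max(),P((u.min()+u.max())/2,v,.078).round(4), (P(u.max(),v,.093)-P(u.min(),v,.093)).round(4)[1])
v=np.where(m.any(1))[0].max(); print('tip',v,P(np.where(m[v])[0].mean(),v,.078))
print('edge',P(247,162,.04),P(420,172,.04))
print('ear grip expected px', proj(c,(.5516,-.2424,.093),True))
```

```text
190 270 300 [ 0.5288 -0.24    0.078 ] 0.0223
196 270 301 [ 0.5337 -0.2396  0.078 ] 0.0232
202 270 300 [ 0.5386 -0.2399  0.078 ] 0.0225
208 270 300 [ 0.5435 -0.2399  0.078 ] 0.0226
214 270 300 [ 0.5485 -0.2399  0.078 ] 0.0228
220 269 300 [ 0.5536 -0.2403  0.078 ] 0.0236
226 269 299 [ 0.5587 -0.2407  0.078 ] 0.023
232 269 299 [ 0.5638 -0.2407  0.078 ] 0.0231
238 270 298 [ 0.569  -0.2407  0.078 ] 0.0217
244 271 296 [ 0.5743 -0.2411  0.078 ] 0.0195
250 275 291 [ 0.5797 -0.2415  0.078 ] 0.0126
256 276 289 [ 0.5852 -0.2419  0.078 ] 0.0103
262 276 288 [ 0.5907 -0.2423  0.078 ] 0.0096
268 277 287 [ 0.5963 -0.2423  0.078 ] 0.008
274 278 285 [ 0.602  -0.2428  0.078 ] 0.0057
tip 279 [ 0.60688345 -0.24278115  0.078     ]
edge [ 0.51055177 -0.27386228  0.04      ] [ 0.5169201  -0.11075496  0.04      ]
ear grip expected px [281.86238603 223.11034163]
```

Call:
apply_moves --commands '[{"delta_pos": [0.05,0.15,3.5],"turn": [0,0,2.3]},{"delta_pos": [0,0,3.5],"turn": [0,0,0]},{"delta_pos": [0,0,3],"turn": [0,0,0]},{"delta_pos": [0,0,2.4],"turn": [0,0,0]},{"delta_pos": [0,0,1.4],"turn": [0,0,0]}]'

```text
clock: 3.87
tcp_pos: [0.5494, -0.2414, 0.0649]
tcp_rot: [3.14, -0.004, 3.098]
force: [-0.7, 1.2, -0.2]
opening: 0.0853
gripper_force: 0.0
```

Call:
apply_moves --commands '[{"delta_pos": [0,0,0],"turn": [0,0,0]},{"delta_pos": [0,0,0],"turn": [0,0,0]}]' --hand 0.5 --squeeze 25

```text
clock: 4.03
tcp_pos: [0.551, -0.2418, 0.0675]
tcp_rot: [3.141, -0.001, 3.098]
force: [0.2, -0.4, -0.2]
opening: 0.0637
gripper_force: 0.0
```

Call:
apply_moves --commands '[{"delta_pos": [0,0.1,0.1],"turn": [0,0,0]},{"delta_pos": [0,0,0],"turn": [0,0,0]},{"delta_pos": [0,0,0],"turn": [0,0,0]},{"delta_pos": [0,0,0],"turn": [0,0,0]},{"delta_pos": [0,0,0],"turn": [0,0,0]}]' --hand 0 --squeeze 25

```text
clock: 4.45
tcp_pos: [0.5531, -0.2407, 0.0682]
tcp_rot: [-3.14, 0.003, 3.1]
force: [-0.9, 0.8, 6.1]
opening: 0.025
gripper_force: 29.5
```

Call:
apply_moves --commands '[{"delta_pos": [0,0,0],"turn": [0,0,0]},{"delta_pos": [0,0,0],"turn": [0,0,0]},{"delta_pos": [0,0,0],"turn": [0,0,0]}]'

```text
clock: 4.7
tcp_pos: [0.5531, -0.2407, 0.0682]
tcp_rot: [-3.14, 0.003, 3.099]
force: [-0.4, -0.1, 5.3]
opening: 0.0247
gripper_force: 29.5
```

Call:
apply_moves --commands '[{"delta_pos": [0,0,-2],"turn": [0,0,0]},{"delta_pos": [0,0,-4],"turn": [0,0,0]},{"delta_pos": [0,0,-4.1],"turn": [0,0,0]},{"delta_pos": [0,0,-4.1],"turn": [0,0,0]},{"delta_pos": [0,1,-4],"turn": [0,0,0]}]'

```text
clock: 5.12
tcp_pos: [0.552, -0.2311, 0.2501]
tcp_rot: [-3.141, -0.0, 3.098]
force: [0.4, 0.8, -0.7]
opening: 0.025
gripper_force: 28.6
```

Call:
apply_moves --commands '[{"delta_pos": [0,2.8,-1],"turn": [0,0,0]},{"delta_pos": [0,3.6,0],"turn": [0,0,0]},{"delta_pos": [0,3.6,0],"turn": [0,0,0]},{"delta_pos": [0,3.6,0],"turn": [0,0,0]},{"delta_pos": [0,3.6,0],"turn": [0,0,0]}]'

```text
clock: 5.53
tcp_pos: [0.5594, -0.0567, 0.2585]
tcp_rot: [3.141, 0.0, 3.099]
force: [-0.2, 0.2, -1.5]
opening: 0.025
gripper_force: 28.8
```

Call:
apply_moves --commands '[{"delta_pos": [0,3.6,0],"turn": [0,0,0]},{"delta_pos": [0,3.6,0],"turn": [0,0,0]},{"delta_pos": [0,3.6,0],"turn": [0,0,0]},{"delta_pos": [0,3.6,0],"turn": [0,0,0]},{"delta_pos": [0,3.6,0],"turn": [0,0,0]}]'

```text
clock: 5.95
tcp_pos: [0.5668, 0.1234, 0.2583]
tcp_rot: [-3.142, -0.0, 3.1]
force: [0.2, 0.7, -0.7]
opening: 0.0245
gripper_force: 28.8
```

Call:
apply_moves --commands '[{"delta_pos": [0,3.6,0],"turn": [0,0,0]},{"delta_pos": [0,2.5,0],"turn": [0,0,0]},{"delta_pos": [0,1,0],"turn": [0,0,0]},{"delta_pos": [0,0,0],"turn": [0,0,0]},{"delta_pos": [0,0,0],"turn": [0,0,0]}]'

```text
clock: 6.37
tcp_pos: [0.57, 0.1924, 0.258]
tcp_rot: [-3.14, -0.001, 3.1]
force: [-0.2, -0.1, -1.7]
opening: 0.0247
gripper_force: 28.7
```

Run:
```python
from h import *
c,im=snap('wrist','w3.png'); np.savez('w3.npz',im=im,**c); o=env.get_obs(); print(o['tcp_pos'],o['tcp_rot'],o['opening'],o['gripper_force'],o['joints'])
```

```text
[0.57012408 0.19151904 0.25814845] [-3.14058938e+00 -4.93066099e-04  3.09898235e+00] 0.024546718808211323 28.734939694404602 [ 3.24446986e-01  4.44291808e-01  3.29047596e-01  1.45637238e+00
 -7.59493866e-04  3.67057351e-01]
```

View pics/w3.png

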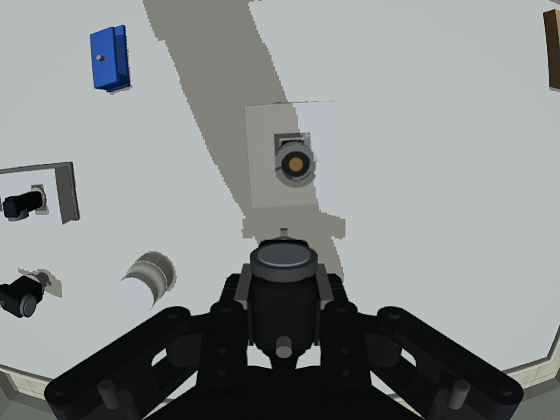

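The collar is at about (295,162), with the orange spring pin at its centre, and the head is held upright in the jaws. I'll zoom in for the slots.

Run:
```python
from h import *
im=cv2.imread('pics/w3.png'); a=cv2.resize(im[130:195,262:327],(585,585),interpolation=cv2.INTER_CUBIC)
cv2.imwrite('pics/w3c.png',np.clip(a*1.3,0,255).astype(np.uint8))
z=np.load('w3.npz'); c={k:z[k] for k in z.files}; m=z['im'].astype(int)
o=((m[:,:,0]-m[:,:,2])>40); o[:140]=0;o[190:]=0;o[:,:270]=0;o[:,320:]=0
v,u=np.where(o); print(u.mean(),v.mean(),len(u),onz(c,u.mean(),v.mean(),.142,True),onz(c,295.5,162,.152,True))
```

```text
295.38513513513516 163.7972972972973 148 [0.52598822 0.20279049 0.142     ] [0.523463   0.20261188 0.152     ]
```

View pics/w3c.png

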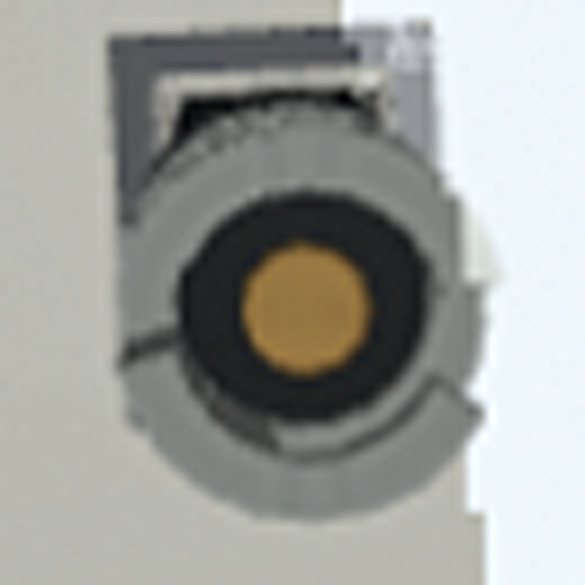

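Crop: the mouth centre is at about pixel (295.9,165.9). The slots are at crop (465,345) on the right and (150,300) on the left, which gives a line sloping about 8° down to the right. That fits the charger's edges plus 80°.

Run:
```python
from h import *
z=np.load('w3.npz'); c={k:z[k] for k in z.files}
P=lambda u,v,h: onz(c,u,v,h,True)
ang=lambda a,b: np.degrees(np.arctan2(*(b-a)[1::-1]))
Cc=lambda x,y:(262+x/9,130+y/9)
a,b,d=P(246,107,.062),P(251,207,.062),P(335,101,.062)
print('charger x',ang(a,b),np.linalg.norm(b-a),'y',ang(a,d)-90,np.linalg.norm(d-a))
print('charger centre', (b+d)/2)
print('slot',ang(P(*Cc(150,300),.152),P(*Cc(465,345),.152)))
print('mouth wrist',P(*Cc(305,323),.152), 'rim ends',P(*Cc(122,323),.152),P(*Cc(482,323),.152),P(*Cc(302,520),.152),P(*Cc(305,190),.152))
# top / side rays to mouth
from bench import env
ct=env.calibration('top'); cs=env.calibration('side')
ut=(150+128/5,205+140/5); us=(160+135/400*120,250+(368-300)/300*90)
print('top mouth',onz(ct,*ut,.152),'side',onz(cs,*us,.150))
# tcp vs image of held head: window px etc
print(env.get_obs()['tcp_pos'])
```

```text
charger x -0.4712772129583293 0.101915725375253 y 1.9251877746504817 0.08773105465586296
charger centre [0.5260556  0.20233106 0.062     ]
slot 79.72718424870365
mouth wrist [0.52631048 0.20279663 0.152     ] rim ends [0.52573205 0.1881305  0.152     ] [0.52677386 0.21704699 0.152     ] [0.54245908 0.20202536 0.152     ] [0.51556701 0.20316263 0.152     ]
top mouth [0.52201739 0.20056771 0.152     ] side [0.52284823 0.20534761 0.15      ]
[0.57012408 0.19151904 0.25814845]
```

Run:
```python
from h import *
z=np.load('w3.npz'); c={k:z[k] for k in z.files}
o=env.get_obs(); T=R.from_euler('xyz',o['tcp_rot']).as_matrix()
for p in [(284,254),(284,258)]:
    x=onz(c,*p,o['tcp_pos'][2]+.010,True); print(T.T@(x-o['tcp_pos']), 'cx',c['cx'])
# predicted pixels for head offset d along tool x: window face centre, cone-post etc.
for d in [0,.002,.004]:
    x=o['tcp_pos']+T@np.array([d+.022,0,-.010]); print(d,proj(c,x,True), [proj(c,o['tcp_pos']+T@np.array([d+.017,s*.0125,-.025]),True).round(1) for s in(-1,1)])
```

```text
[ 0.02453099  0.00082399 -0.00998874] cx 283.34446623763677
[ 0.0228189   0.00082892 -0.00998959] cx 283.34446623763677
0 [281.89387732 259.90364487] [array([247., 289.]), array([316.4, 289.2])]
0.002 [281.89666231 255.25112299] [array([246.7, 284.2]), array([316.7, 284.4])]
0.004 [281.89967995 250.54135836] [array([246.5, 279.2]), array([316.9, 279.4])]
```

Run:
```python
import cv2,numpy as np
im=cv2.imread('pics/w3.png'); cv2.imwrite('pics/w3d.png',np.clip(cv2.resize(im[220:380,224:344],(600,800)[:2] if 0 else (450,600),interpolation=cv2.INTER_CUBIC)*2.0,0,255).astype(np.uint8))
```

```text
(no output)
```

View pics/w3d.png

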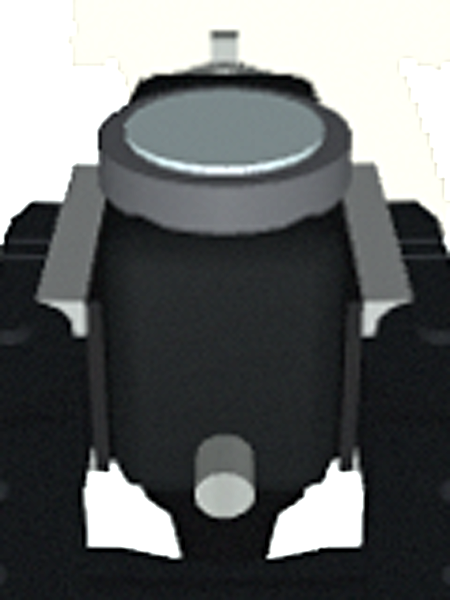

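The held head is upright. Its -x lug shows at about pixel (284,230), so I can use it to find the spigot axis in the tool frame.

Run:
```python
from h import *
z=np.load('w3.npz'); c={k:z[k] for k in z.files}
o=env.get_obs(); t=o['tcp_pos']; T=R.from_euler('xyz',o['tcp_rot']).as_matrix()
for d in [0,.002,.004]: print(d,proj(c,t+T@[d+.0148,0,.044],True),proj(c,t+T@[d+.0148,0,.040],True))
print(T.T@(onz(c,284,229,t[2]-.044,True)-t))
```

```text
0 [282.35185949 232.59139731] [282.32608686 234.97547946]
0.002 [282.35621458 229.19373919] [282.33039258 231.51399719]
0.004 [282.36067203 225.77226487] [282.33480618 228.02719832]
[0.01691332 0.00091436 0.04400745]
```

Call:
apply_moves --commands '[{"delta_pos": [2.2,0.5,0],"turn": [0,0,0]},{"delta_pos": [2.2,0.6,0],"turn": [0,0,-5]},{"delta_pos": [0,0,0],"turn": [0,0,-7]},{"delta_pos": [0,0,0],"turn": [0,0,-7]},{"delta_pos": [0,0,0],"turn": [0,0,-7]}]'

```text
clock: 6.83
tcp_pos: [0.5266, 0.2033, 0.2589]
tcp_rot: [-3.141, 0.0, -2.726]
force: [-0.3, 0.1, -1.2]
opening: 0.0249
gripper_force: 28.7
```

Call:
apply_moves --commands '[{"delta_pos": [0,0,0],"turn": [0,0,-7]},{"delta_pos": [0,0,0],"turn": [0,0,-7]},{"delta_pos": [0,0,0],"turn": [0,0,-7]},{"delta_pos": [0,0,0],"turn": [0,0,-7]},{"delta_pos": [0,0,0],"turn": [0,0,-7]}]'

```text
clock: 7.25
tcp_pos: [0.527, 0.2031, 0.2586]
tcp_rot: [-3.141, -0.0, -2.116]
force: [0.6, 0.0, -1.0]
opening: 0.0248
gripper_force: 28.7
```

Call:
apply_moves --commands '[{"delta_pos": [0,0,1],"turn": [0,0,-7]},{"delta_pos": [0,0,1],"turn": [0,0,-7]},{"delta_pos": [0,0,1],"turn": [0,0,-7.1]},{"delta_pos": [0,0,0],"turn": [0,0,0]},{"delta_pos": [0,0,0],"turn": [0,0,0]}]'

```text
clock: 7.67
tcp_pos: [0.5266, 0.2035, 0.2281]
tcp_rot: [3.141, -0.001, -1.756]
force: [1.1, 0.7, -0.7]
opening: 0.0247
gripper_force: 28.7
```

Run:
```python
from h import *
o=env.get_obs(); print(o['tcp_pos'],np.degrees(o['tcp_rot']),o['force'],o['clock'])
c,im=snap('wrist','w4.png'); np.savez('w4.npz',im=im,**c)
cs,i2=snap('side','s4.png')
a=np.vstack([cv2.resize(im[190:330,209:359],(600,560))[:300], ]) 
b=cv2.resize(i2[215:315,140:260],(600,500))[:300]
cv2.imwrite('pics/c4.png',np.clip(np.vstack([a,b])[:,:,::-1]*1.4,0,255).astype(np.uint8))
```

```text
[0.52661924 0.20352578 0.22810262] [ 1.79939547e+02 -5.77236987e-02 -1.00632347e+02] [ 1.08245226  0.71029452 -0.74147657] 7.6667
```

View pics/c4.png

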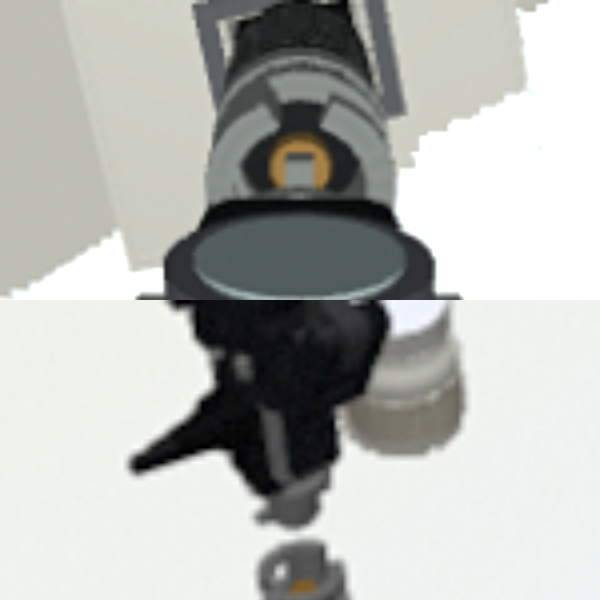

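Wrist view: the lug at (300,165) lines up with the slot at (300,110). In the side view, the spigot sits above the mouth. Descending.

Call:
apply_moves --commands '[{"delta_pos": [0,0,1],"turn": [0,0,0]},{"delta_pos": [0,0,1],"turn": [0,0,0]},{"delta_pos": [0,0,0.3],"turn": [0,0,0]},{"delta_pos": [0,0,0.3],"turn": [0,0,0]},{"delta_pos": [0,0,0],"turn": [0,0,0]}]'

```text
clock: 8.18
tcp_pos: [0.5262, 0.2053, 0.2011]
tcp_rot: [3.14, -0.001, -1.751]
force: [0.0, -0.7, -0.2]
opening: 0.0248
gripper_force: 28.7
```

Call:
apply_moves --commands '[{"delta_pos": [0,0,0.2],"turn": [0,0,0]},{"delta_pos": [0,0,0.2],"turn": [0,0,0]},{"delta_pos": [0,0,0.1],"turn": [0,0,0]},{"delta_pos": [0,0,0],"turn": [0,0,0]}]'

```text
clock: 8.52
tcp_pos: [0.5267, 0.2054, 0.1972]
tcp_rot: [3.141, -0.0, -1.751]
force: [-0.6, -0.1, -0.8]
opening: 0.0249
gripper_force: 28.7
```

Call:
apply_moves --commands '[{"delta_pos": [0.1,0,0],"turn": [0,0,0]},{"delta_pos": [0,0,0.2],"turn": [0,0,0]},{"delta_pos": [0,0,0.2],"turn": [0,0,0]},{"delta_pos": [0,0,0],"turn": [0,0,0]}]'

```text
clock: 8.85
tcp_pos: [0.5264, 0.2043, 0.1929]
tcp_rot: [3.141, -0.0, -1.751]
force: [0.4, 0.1, -1.7]
opening: 0.0246
gripper_force: 28.7
```

Call:
apply_moves --commands '[{"delta_pos": [0,0,0.2],"turn": [0,0,0]},{"delta_pos": [0,0,0.1],"turn": [0,0,0]},{"delta_pos": [0,0,0],"turn": [0,0,0]}]'

```text
clock: 9.1
tcp_pos: [0.5268, 0.2045, 0.1907]
tcp_rot: [-3.141, 0.0, -1.751]
force: [-0.3, 0.1, 3.4]
opening: 0.0252
gripper_force: 29.1
```

Call:
apply_moves --commands '[{"delta_pos": [0,0,0.2],"turn": [0,0,0]},{"delta_pos": [0,0,0.2],"turn": [0,0,0]},{"delta_pos": [0,0,0.1],"turn": [0,0,0]},{"delta_pos": [0,0,0],"turn": [0,0,0]}]'

```text
clock: 9.43
tcp_pos: [0.5271, 0.2046, 0.1861]
tcp_rot: [-3.14, 0.001, -1.751]
force: [-0.4, 0.9, 6.4]
opening: 0.0247
gripper_force: 29.6
```

Call:
apply_moves --commands '[{"delta_pos": [0,0,0.2],"turn": [0,0,0]},{"delta_pos": [0,0,0],"turn": [0,0,0]},{"delta_pos": [0,0,0],"turn": [0,0,0]}]'

```text
clock: 9.68
tcp_pos: [0.5273, 0.2047, 0.1847]
tcp_rot: [-3.139, 0.002, -1.751]
force: [-0.2, 0.4, 7.8]
opening: 0.0245
gripper_force: 29.8
```

Call:
apply_moves --commands '[{"delta_pos": [0,0,0.12],"turn": [0,0,0]},{"delta_pos": [0,-0.01,0],"turn": [0,0,3]},{"delta_pos": [0,-0.02,0],"turn": [0,0,5]},{"delta_pos": [0,-0.02,0],"turn": [0,0,5]},{"delta_pos": [0,-0.02,0],"turn": [0,0,5]}]'

```text
clock: 10.1
tcp_pos: [0.5282, 0.2046, 0.1839]
tcp_rot: [-3.139, 0.003, -2.069]
force: [-0.4, -0.9, 8.9]
opening: 0.0247
gripper_force: 30.0
```

Run:
```python
from h import *
o=env.get_obs(); print(o['tcp_pos'],np.degrees(o['tcp_rot']),o['force'],o['ft_torque'],o['clock'])
```

```text
[0.52820092 0.2045768  0.18389249] [-1.79869619e+02  1.56135048e-01 -1.18550938e+02] [-0.39197425 -0.90386061  8.85758557] [-0.0426686   0.27100764  0.06573187] 10.1
```

Call:
apply_moves --commands '[{"delta_pos": [0,-0.02,0],"turn": [0,0,5]},{"delta_pos": [0,-0.02,0],"turn": [0,0,5]},{"delta_pos": [0,-0.02,0],"turn": [0,0,5]},{"delta_pos": [0,-0.02,0],"turn": [0,0,5]},{"delta_pos": [0,-0.02,0],"turn": [0,0,5]}]'

```text
clock: 10.52
tcp_pos: [0.529, 0.204, 0.1839]
tcp_rot: [-3.141, 0.003, -2.505]
force: [-1.3, -1.4, 8.9]
opening: 0.025
gripper_force: 30.0
```

Call:
apply_moves --commands '[{"delta_pos": [0,-0.02,0],"turn": [0,0,5]},{"delta_pos": [0,-0.02,0],"turn": [0,0,5]},{"delta_pos": [0,-0.02,0],"turn": [0,0,5]},{"delta_pos": [0,-0.02,0],"turn": [0,0,5]},{"delta_pos": [0,-0.02,0],"turn": [0,0,5]}]'

```text
clock: 10.93
tcp_pos: [0.5295, 0.203, 0.1839]
tcp_rot: [3.141, 0.004, -2.942]
force: [-0.1, -1.0, 7.5]
opening: 0.025
gripper_force: 30.0
```

Run:
```python
from h import *
o=env.get_obs(); print(o['tcp_pos'],np.degrees(o['tcp_rot']),o['force'],o['ft_torque'],o['clock'])
```

```text
[0.52945479 0.20304176 0.18389963] [ 179.96753466    0.20470729 -168.55144923] [-0.09220465 -0.96134889  7.46066003] [-0.15725983  0.20287642  0.02667918] 10.9333
```

Call:
apply_moves --commands '[{"delta_pos": [0,-0.02,0],"turn": [0,0,4]},{"delta_pos": [0,-0.02,0],"turn": [0,0,4]},{"delta_pos": [0,-0.01,0],"turn": [0,0,3]},{"delta_pos": [0,0,0],"turn": [0,0,0]}]'

```text
clock: 11.27
tcp_pos: [0.5296, 0.2025, 0.1839]
tcp_rot: [3.14, 0.003, -3.131]
force: [-1.4, -0.4, 8.6]
opening: 0.0246
gripper_force: 30.0
```

Run:
```python
from h import *
o=env.get_obs(); print(o['tcp_pos'],np.degrees(o['tcp_rot']),o['force'],o['ft_torque'],o['clock'])
```

```text
[0.52956164 0.20253237 0.18391172] [ 179.92957513    0.197943   -179.41287642] [-1.4057277  -0.39547371  8.59249376] [-0.10573865  0.26135217  0.02782366] 11.2667
```

Call:
apply_moves --commands '[{"delta_pos": [0,0,-0.15],"turn": [0,0,0]},{"delta_pos": [0,0,-0.15],"turn": [0,0,0]},{"delta_pos": [0,0,0],"turn": [0,0,0]}]'

```text
clock: 11.52
tcp_pos: [0.5294, 0.2025, 0.1867]
tcp_rot: [3.141, 0.003, -3.13]
force: [-0.5, -0.6, 6.2]
opening: 0.0245
gripper_force: 29.8
```

Call:
apply_moves --commands '[{"delta_pos": [0,0,-0.1],"turn": [0,0,0]},{"delta_pos": [0,0,-0.1],"turn": [0,0,0]},{"delta_pos": [0,0,0],"turn": [0,0,0]}]'

```text
clock: 11.77
tcp_pos: [0.5292, 0.2024, 0.1881]
tcp_rot: [3.141, 0.002, -3.13]
force: [0.4, -0.1, 5.3]
opening: 0.0248
gripper_force: 29.4
```

Run:
```python
from h import *
o=env.get_obs(); print(o['tcp_pos'],np.degrees(o['tcp_rot']),o['force'],o['ft_torque'],o['clock'])
```

```text
[0.52916829 0.20236266 0.18805105] [ 1.79962377e+02  1.17118857e-01 -1.79311933e+02] [ 0.36610423 -0.08434055  5.33998854] [-0.06960845  0.03723016  0.03782822] 11.7667
```

Call:
apply_moves --commands '[{"delta_pos": [0,0,-0.1],"turn": [0,0,0]},{"delta_pos": [0,0,-0.1],"turn": [0,0,0]},{"delta_pos": [0,0,0],"turn": [0,0,0]}]'

```text
clock: 12.02
tcp_pos: [0.5283, 0.2021, 0.1883]
tcp_rot: [-3.141, -0.001, -3.13]
force: [1.1, -0.5, -0.3]
opening: 0.0249
gripper_force: 28.7
```

Run:
```python
from h import *
o=env.get_obs(); print(o['tcp_pos'],np.degrees(o['tcp_rot']),o['force'],o['ft_torque'],o['clock'])
```

```text
[0.52826188 0.20205782 0.18833548] [-1.79972075e+02 -6.97784034e-02 -1.79308919e+02] [ 1.14284669 -0.49290295 -0.32682648] [ 0.0540089  -0.18074065 -0.00642655] 12.0167
```

The force collapsed at the notch, so the head is locked. Lifting.

Call:
apply_moves --commands '[{"delta_pos": [0,0,-0.3],"turn": [0,0,0]},{"delta_pos": [0,0,-0.4],"turn": [0,0,0]},{"delta_pos": [0,0,-0.5],"turn": [0,0,0]},{"delta_pos": [0,0,-0.5],"turn": [0,0,0]},{"delta_pos": [0,0,-0.5],"turn": [0,0,0]}]'

```text
clock: 12.43
tcp_pos: [0.5284, 0.2022, 0.2116]
tcp_rot: [-3.142, -0.0, -3.129]
force: [0.1, 0.4, -1.9]
opening: 0.0248
gripper_force: 28.5
```

Run:
```python
from h import *
o=env.get_obs(); print(o['tcp_pos'],np.degrees(o['tcp_rot']),o['force'],o['ft_torque'],o['clock'])
```

```text
[0.52841097 0.20219654 0.21156506] [-1.79996914e+02 -2.48061725e-02 -1.79305370e+02] [ 0.08371003  0.42523022 -1.93758925] [-0.00771571 -0.0550901   0.02198716] 12.4333
```

Force is now about -2 N (head plus handle). Continuing the lift.

Call:
apply_moves --commands '[{"delta_pos": [0,0,-0.7],"turn": [0,0,0]},{"delta_pos": [0,0,-0.8],"turn": [0,0,0]},{"delta_pos": [0,0,-0.8],"turn": [0,0,0]},{"delta_pos": [0,0,-0.8],"turn": [0,0,0]},{"delta_pos": [0,0,-0.8],"turn": [0,0,0]}]'

```text
clock: 12.85
tcp_pos: [0.5286, 0.2022, 0.2512]
tcp_rot: [3.141, 0.0, -3.129]
force: [-0.4, 0.7, -2.5]
opening: 0.0245
gripper_force: 28.5
```

Call:
apply_moves --commands '[{"delta_pos": [0,0,-0.8],"turn": [0,0,0]},{"delta_pos": [0,0,-0.8],"turn": [0,0,0]},{"delta_pos": [0,0,-0.7],"turn": [0,0,0]},{"delta_pos": [0,0,-0.5],"turn": [0,0,0]},{"delta_pos": [0,0,-0.2],"turn": [0,0,0]}]'

```text
clock: 13.27
tcp_pos: [0.5289, 0.2023, 0.2813]
tcp_rot: [3.141, 0.001, -3.13]
force: [-0.3, 0.4, -3.4]
opening: 0.0248
gripper_force: 28.5
```

Call:
apply_moves --commands '[{"delta_pos": [0,0,0],"turn": [0,0,0]},{"delta_pos": [0,0,0],"turn": [0,0,0]},{"delta_pos": [0,0,0],"turn": [0,0,0]},{"delta_pos": [0,0,0],"turn": [0,0,0]},{"delta_pos": [0,0,0],"turn": [0,0,0]}]'

```text
clock: 13.68
tcp_pos: [0.5284, 0.2021, 0.2796]
tcp_rot: [-3.141, -0.001, -3.13]
force: [-0.5, -0.8, -2.3]
opening: 0.0244
gripper_force: 28.5
```

Run:
```python
from h import *
cs,i2=snap('side','s5.png'); cv2.imwrite('pics/s5c.png',cv2.resize(i2[150:350,100:300],(600,600))[:,:,::-1])
o=env.get_obs(); print(o['tcp_pos'],np.degrees(o['tcp_rot']),o['force'],o['ft_torque'],o['clock'])
```

```text
[0.52838124 0.20216056 0.27972043] [-1.79986267e+02 -4.29795222e-02 -1.79306050e+02] [-0.69784138  0.62118069 -2.15854753] [-0.00680151 -0.00293816 -0.03567411] 13.7333
```

View pics/s5c.png

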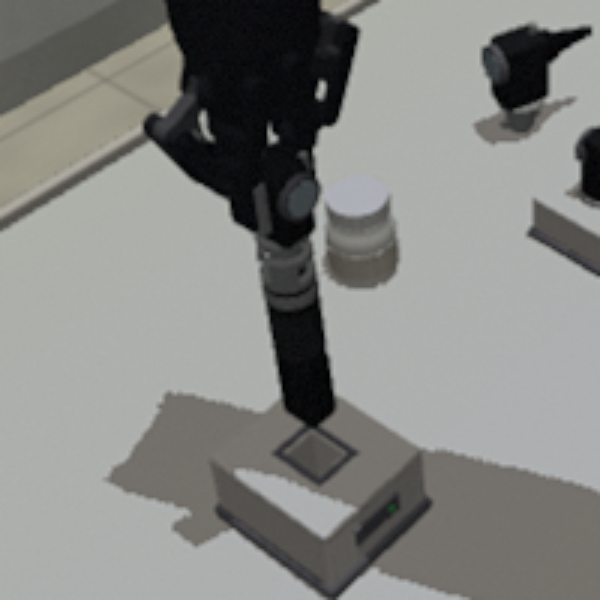

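The handle hangs upright from the locked head, and the empty well at (315,455) in the crop is clear beneath it.

```bash
python3 -c "
from bench import env
print(env.job_done())"
```

```text
the job is handed in; nothing more can be done
None
```

The ear head is locked onto the handle, and I handed the job in at about 14 s with the instrument held upright and still, its foot about 4 cm above the charger top; the judge returned no verdict.

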